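# Unhook the check weight from the load cell's safety hook and put it away

### The arm

A 6-joint arm with a two-finger parallel gripper is mounted at the origin on a cart in front of the work surface, level with it; the furniture and walls round the work are solid. World frame = base frame: x ahead of the robot, y to its left, z up, the work surface at z = 0. Lengths are in m, angles in rad, forces in N, time in s.
With the tool pointing down it reaches from about 0.375 to 0.9 m from the base axis. Payload 3.1 kg.
Tool frame: the origin (TCP) lies where the fingers leave the gripper's body, on its centre line; the fingertips stand 73 mm ahead of it and the grasp point (between the pads) lies 54 mm ahead of it; z points along the fingers, y is the line along which they close (so a half turn about z gives the same grasp; the last joint's range is limited). The gripper opens to 85 mm and grips with 20 to 120 N. Pads are 22 mm wide; open, the fingers measure 114 mm over their backs; the gripper's body (76 mm by 85 mm) begins 54 mm behind the grasp point. The pads swing forward as they close: fully open they stand 13 mm farther back than shut.
Start: joints at [-0.178, 0.527, 1.433, -0, 1.181, -0.178], TCP at [0.625, 0, 0.304] pointing down, gripper open.
Joint ranges: [-3.08, 3.08], [-0.75, 2.2], [0.22, 2.44], [-1.43, 4.57], [0, 2.65], [-2.85, 2.85]. Speed limits (rad/s): [2.79, 2.79, 3.14, 3.14, 3.14, 3.14].

### API

Orientations are given as a unit quaternion [x, y, z, w].
In Python, from station import manip gives the robot as it stands.
- The arm moves only by the shell command python3 -m crank 'ROWS' [FORCE]. ROWS is JSON, a list of rows, each an object with "dp": the shift along the tool's x, y, z normalised to -1 to 1, where 1 is 50 cm, a list of three; "delta_rot": the turn, a rotation vector about the tool's x, y, z normalised to -1 to 1, where 1 is 2 pi rad, a list of three; "fingers": the opening, from -1 (shut) to 1 (fully open). A call has 1 to 12 rows; each row shifts and turns the commanded pose from where the row before left it, along the tool's axes as they then stand; what a row does not reach is not made up. A row lasts 1/12 s, in which the tool goes at most 41.7 mm and 7.16 degrees, less where a joint would pass 70% of its speed; a pose out of reach is approached as far as the arm can. A call with a number of a shift or a turn outside -1 to 1 is refused whole. A call with a gripper value outside its range is refused whole. The fingers move at their own pace and stop on an object; FORCE is the grip in N (left out, the last holds). Time passes only in rows, so rows that do not move let the fingers close. It gives the time, the measured TCP pose, the force, the opening and the grip force at its end, in the units of the state.
- manip.sense(): the state, without advancing time (a new reading comes with each control period).
- manip.snapshot(name): name is "scene" or "side" or "wrist"; returns (picture, depth): 384x512x3 uint8, red, green, blue; 384x512 float32, m along the optical axis (not along the pixel's ray), 0 where there is no reading.
- manip.camera_model(name): a dict with "fx", "fy", "cx", "cy" (pixels), "origin" and "attitude" of the camera in the world. Camera axes: x right, y up, looking along -z (the intrinsics and any distortion apply to the point x, -y, -z); pixel columns grow to the right and rows downward; lengths in m; the calibration is good to about 2 mm. A picture is of the moment at which its call begins: read the wrist's pose just before it. camera_model takes no time and is no camera call; for the wrist camera it gives the pose at the moment of the call.
- manip.sign_off(): hands the job in; it is judged then, once.
The state is a dict: "t": time; "q": joint angles; "qd": joint speeds; "tau": joint torques, N m; "tcp_pos": TCP position; "tool_rot": TCP orientation; "force": force on the tool from outside, world axes, zero at the start; "ft_torque": the same for the moment, N m; "finger_gap": opening from 0.0 (shut) to 1.0 (fully open); "gripper_force": force on a finger pad.
Only numpy, scipy, OpenCV 4.12 (cv2) and the standard library are available. Lean on these libraries where they do the work, as an engineer would, in place of code of your own. Each camera call takes 0.05 s, during which the arm holds its last target. There are 200 camera calls.

### The job

The load cell has been checked and its weight can come off. The sprung keeper shuts the hook's mouth and only swings inward, so take the weight by its bail, tip it inward until you feel the bail's own grip bar press the keeper in, and bring the hanging pin out over the hook tip without straining hook or keeper. Then set the weight down gently, upright and fully home in the round storage cup, let go, and leave the things lying around where they are.

Things in the scene. Friction and masses are not known exactly. Their poses are not given: they have to be found in the camera images.
- stand: Load cell stand, fixed: grey base plate (x -55 to 200, y -60 to 60, 12 mm thick), aluminium column, level load cell beam 24 mm wide ending in a dark clamp block that carries a hook of round 12 mm bar. Highest point 220 mm over the desk. Origin on the desk straight below the bowl's lowest point; x from the hook's mouth to the column, z up. The hook lies in y = 0; mouth and tip face -x.
- hook_bowl (a point): Lowest point of the inside of the hook's bowl, 138 mm above the desk; axes as the stand. Seen from here (x, z in mm): the bowl is a half circle of inner radius 14 about (0, 14); the hook's back fills x = 14 to 26; its tip rises at x = -14 to -26; the clamp block's front face is at x = 14, z = 46 to 82.
- hook_tip (a point): Top of the hook's round tip, 21 mm out (-x) and 29 mm above hook_bowl.
- keeper (a joint): Angle of the hook's sprung keeper, rad: 0 = shut, its end against the inside of the tip; grows as the end swings inward (+x), up to 0.32; it cannot swing outward. The spring takes 0.06 N m to start, 0.11 N m at 0.32 rad. From about 0.2 on the pin has room to rise between its end and the tip; once past, the pin lies outside the keeper, which pushes it out and springs shut.
- keeper_pivot (a point): Hinge axis of the keeper (along y), at the front of the clamp block, 11 mm in (+x) and 78 mm above hook_bowl. The keeper is a plain steel strip 62 mm long, 12 mm wide, 3 mm thick; shut, it slopes down and out, 0.41 rad from upright.
- keeper_end (a point): Middle of the keeper's free lower end; shut, it is 14 mm out (-x) and 21 mm above hook_bowl. With the pin held just off the bowl near the inside of the tip, tipping the bail's top inward (+x) by 25 to 45 degrees, depending on its lean, makes the grip bar press the keeper in; tipped too far it jams. As the pin rises the keeper comes back: tip on.
- weight: Check weight, 0.4 to 0.75 kg, hanging by its pin in the hook: steel cylinder 50 mm across, 36 mm high, origin at the centre of its flat underside, z up. Two straps 14 mm wide, 36 mm over their outsides, rise from it to the pin. Its axes are about the stand's (within 0.1 rad). A bail is hinged on the pin; the keeper passes between the pin and the bail's grip bar.
- pin (a point): Middle of the hanging pin, a round bar 8 mm thick along y, 102 mm above the weight's underside. At the start it rests in the bowl, its axis 4 mm above hook_bowl. The bail on it: two flat straps 14 mm wide, 44 mm over their outsides (along y), 36 mm apart, joined at the top by a 10 mm round grip bar 46 mm from the pin's axis; strap ends round, 7 mm about the bar.
- bail_top (a point): Point of the weight (not of the bail) near the middle of the grip bar: 17 mm to -x and 43 mm above the pin. The bail's hinge is stiff (about 1 N m) and it leans to -x by 16 to 28 degrees, differently each time and not told, so the bar lies up to 6 mm from this point along x. Grasp here from above across the straps' outsides, closing along y; the weight follows the bail.
- cup: Storage cup, fixed to the desk: low, black, round, 75 mm across and 16 mm high, with a round recess 55 mm across and 10 mm deep. Origin at the centre of its underside on the desk.
- cup_floor (a point): Centre of the cup's inner floor, 6 mm above the desk.
- tape: Black roll of electrical tape, 66 mm across and 18 mm high, lying flat behind the cup. Leave it.
- alcohol_bottle: White plastic bottle with a red nozzle, 49 mm across and 152 mm high, standing at the left. Leave it.
- driver: Yellow-handled screwdriver, 172 mm long, lying near the front edge at the left. Leave it.
There are look-alikes about, which are no part of the job. Leave any green look-alike of the cup alone. What is shaped like the weight but green is not meant.

How it is judged:
By the outcome, as a careful person would: the job done as asked, in the order asked, and still so for the second after the job is handed in, with the robot touching nothing.
It also fails if it takes over 61 s, if anything falls off the work surface, if the arm or the gripper's body presses on something with over 40 N, if the wrist force passes 120 N, or if a joint passes its speed limit or range.

## Working session

There is one attempt and no reset: what is moved stays moved. The work goes in short steps, Python scripts to look and compute and a shell command to move; the robot and the scene stay as the last step left them, time stands still between calls to the robot, and variables do not carry over. Pictures are saved under pics/ and viewed, at most 13 in all, crops included, and the job is handed in when it is done.

```bash
mkdir -p pics; ls
python3 - <<'E'
from station import manip
import cv2,numpy as np
print(manip.sense())
for n in ("scene","side","wrist"):
    m=manip.camera_model(n); print(n,m)
    p,d=manip.snapshot(n); cv2.imwrite(f"pics/{n}0.png",cv2.cvtColor(p,cv2.COLOR_RGB2BGR)); np.save(f"pics/{n}0.npy",d)
a=np.hstack([cv2.imread(f"pics/{n}0.png") for n in("scene","side")])
E
```

```text
pics
{'t': 0.0, 'q': array([-1.78498282e-01,  5.28411690e-01,  1.43390286e+00, -3.57368860e-05,
        1.18139744e+00, -1.78492310e-01]), 'qd': array([-8.51049606e-04,  1.85611865e-05, -4.82517539e-04,  4.51698303e-04,
        6.62691451e-05, -1.22847562e-04]), 'tau': array([ 2.50220628e-04, -4.42344439e+01, -1.78024775e+01, -2.06930472e-04,
        8.36740597e-03,  2.24214921e-05]), 'tcp_pos': array([6.24436717e-01, 1.24635589e-04, 3.02966745e-01]), 'tool_rot': array([ 7.07103686e-01,  7.07109082e-01, -6.17931478e-04, -8.61010262e-04]), 'force': array([0.09197583, 0.01942397, 0.8918276 ]), 'ft_torque': array([ 0.02474619, -0.01623915, -0.03479434]), 'gripper_force': 0.0, 'finger_gap': 0.9974463485408941}
scene {'fx': 434.0882162127677, 'fy': 434.0882162127677, 'cx': 248.0620557938008, 'cy': 196.87854676893272, 'origin': array([-0.19627009, -0.63840407,  0.9912643 ]), 'attitude': array([ 0.38080242, -0.1626716 , -0.33659874,  0.84571198])}
side {'fx': 411.9419427632547, 'fy': 411.9419427632547, 'cx': 265.03164320974395, 'cy': 192.6322655724036, 'origin': array([ 0.40600066, -0.91329181,  0.53783541]), 'attitude': array([ 0.558393  , -0.0278487 , -0.02995695,  0.82856761])}
wrist {'fx': 343.27126289368897, 'fy': 343.27126289368897, 'cx': 248.8281018827668, 'cy': 187.7854352698857, 'origin': array([0.6253691 , 0.06886592, 0.37313946]), 'attitude': array([-1.37170198e-01,  5.73485703e-04,  5.87044032e-04,  9.90547154e-01])}
```

View pics/scene0.png

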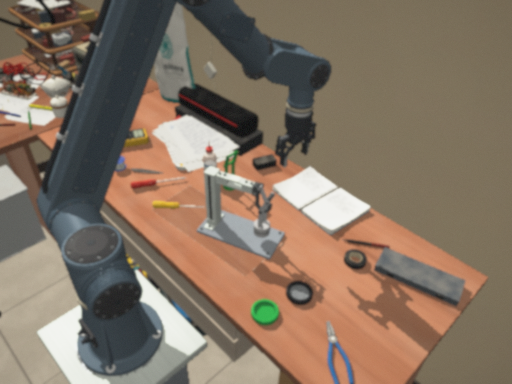

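View pics/side0.png

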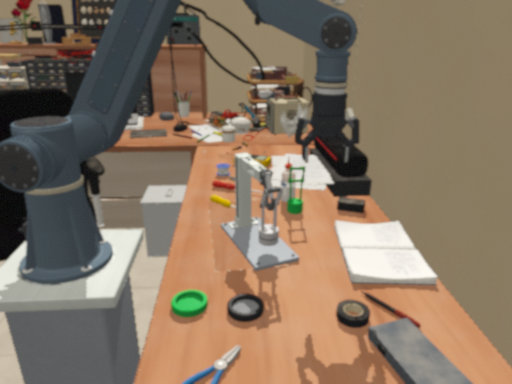

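View pics/wrist0.png

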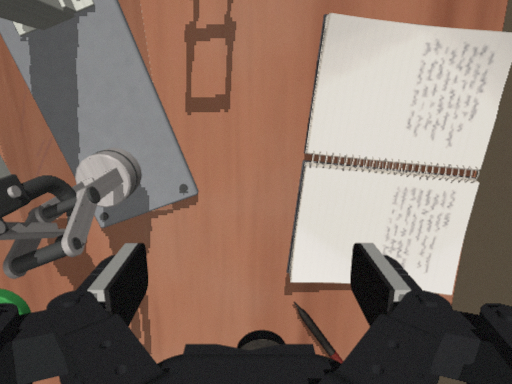

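Scene view: stand with hook at about (262,215), black cup at (300,292), green look-alike cup (265,312), tape (355,258). Wrist view: weight at (107,178), bail in the lower left around (50,240). Next I locate the base plate, cup and bail from depth.

```bash
cat > h.py <<'E'
import numpy as np,cv2
from scipy.spatial.transform import Rotation as R
def world(m,d,u=None,v=None):
    if u is None:
        v,u=np.mgrid[0:d.shape[0],0:d.shape[1]]
    z=d
    P=np.stack([(u-m['cx'])*z/m['fx'],-(v-m['cy'])*z/m['fy'],-z],-1)
    return P@R.from_quat(m['attitude']).as_matrix().T+m['origin']
def ray(m,u,v):
    r=R.from_quat(m['attitude']).apply([(u-m['cx'])/m['fx'],-(v-m['cy'])/m['fy'],-1]);return np.array(m['origin']),r/np.linalg.norm(r)
def tri(a,b):
    A=np.zeros((3,3));y=np.zeros(3)
    for o,r in(a,b):
        M=np.eye(3)-np.outer(r,r);A+=M;y+=M@o
    return np.linalg.solve(A,y)
def proj(m,X):
    p=R.from_quat(m['attitude']).inv().apply(np.atleast_2d(X)-m['origin'])
    return np.c_[m['cx']+m['fx']*p[:,0]/-p[:,2],m['cy']-m['fy']*p[:,1]/-p[:,2]]
E
python3 - <<'E'
from station import manip
from h import *
for n in("scene","side","wrist"):
    m=manip.camera_model(n);d=np.load(f"pics/{n}0.npy");W=world(m,d);ok=d>0
    im=cv2.imread(f"pics/{n}0.png").astype(int)
    tab=ok&(abs(W[...,2])<.004); print(n,"table z",np.median(W[tab][:,2]))
    # plate
    sel=ok&(abs(W[...,2]-.012)<.005)&(W[...,0]>.3)&(W[...,0]<.65)&(abs(W[...,1])<.3)&(im.max(2)-im.min(2)<40)
    k,l,s,c=cv2.connectedComponentsWithStats(sel.astype(np.uint8))
    i=1+np.argmax(s[1:,4]);P=W[l==i]; print(" plate",len(P),np.median(P[:,2]),cv2.minAreaRect((P[:,:2]*1000).astype(np.float32)))
    # dark rings
    sel=ok&(W[...,2]>.008)&(W[...,2]<.03)&(im.max(2)<75)&(W[...,0]>.3)&(W[...,0]<.85)&(W[...,1]<.1)&(W[...,1]>-.6)
    k,l,s,c=cv2.connectedComponentsWithStats(sel.astype(np.uint8))
    for i in range(1,k):
        if s[i,4]>40:
            P=W[l==i]; print(" dark",s[i],np.round(P.min(0),3),np.round(P.max(0),3),cv2.minEnclosingCircle((P[:,:2]*1000).astype(np.float32)))
im=cv2.imread("pics/wrist0.png")[130:290,0:220]
a=cv2.resize(im,None,fx=2.7,fy=2.7,interpolation=cv2.INTER_CUBIC)
b=cv2.resize(cv2.imread("pics/side0.png")[150:270,210:310],None,fx=2,fy=2,interpolation=cv2.INTER_CUBIC)
a=cv2.resize(im,(594,432));b=cv2.resize(cv2.imread("pics/side0.png")[160:250,235:295],(206,309))
c=np.zeros((432,800,3),np.uint8);c[:,:594]=a;c[:309,594:]=b;cv2.imwrite("pics/c1.png",c)
E
```

```text
scene table z 0.0003210151950542306
 plate 1782 0.012254169309055984 ((465.5853576660156, 57.051177978515625), (122.78014373779297, 256.57763671875), 19.938966751098633)
 dark [345 257  21  11  88] [ 0.604 -0.289  0.008] [ 0.655 -0.24   0.022] ((630.79833984375, -261.1793212890625), 29.819849014282227)
 dark [376 267  82  37 240] [ 0.65  -0.54   0.008] [ 0.711 -0.319  0.022] ((680.35205078125, -429.62457275390625), 113.52957153320312)
 dark [287 281  26  23 196] [ 0.388 -0.26   0.008] [ 0.459 -0.188  0.02 ] ((423.91845703125, -223.57174682617188), 36.803611755371094)
side table z 0.0007098177814539031
 plate 1731 0.01264136729947507 ((469.47271728515625, 55.26927185058594), (119.68466186523438, 256.7469482421875), 19.919736862182617)
 dark [229 294  34  26 295] [ 0.395 -0.262  0.008] [ 0.462 -0.192  0.019] ((428.8645935058594, -227.28863525390625), 36.12498092651367)
 dark [338 310  30  15 230] [ 0.61  -0.293  0.008] [ 0.666 -0.263  0.021] ((637.8073120117188, -268.9111022949219), 28.7825984954834)
 dark [369 331  45  53 281] [ 0.654 -0.444  0.008] [ 0.686 -0.32   0.022] ((669.9430541992188, -381.90765380859375), 63.67149353027344)
wrist table z 5.951427596762038e-05
 plate 21137 0.01195399853499357 ((473.66278076171875, 46.298423767089844), (120.0197525024414, 229.0496826171875), 20.044034957885742)
 dark [103 212   6   9  41] [ 0.463 -0.071  0.011] [ 0.468 -0.061  0.016] ((464.2732849121094, -66.44183349609375), 5.173107624053955)
 dark [299 310  36  48 350] [ 0.687 -0.26   0.008] [ 0.734 -0.19   0.012] ((710.0941772460938, -224.9683837890625), 39.815303802490234)
 dark [237 334  46  16 450] [ 0.61  -0.244  0.008] [ 0.667 -0.223  0.02 ] ((638.8408813476562, -240.59780883789062), 28.728416442871094)
```

View pics/c1.png

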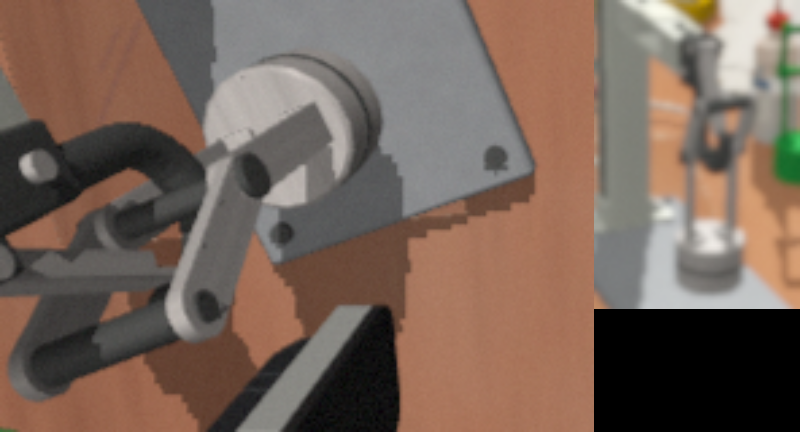

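The crop shows the bail: pin end at wrist px (92.6,195), grip bar ends at about (15,265) and (76,244). The stand is yawed 110° with its origin near (493,-11) mm. The cup is at about (426,-226). Next I hover over the bail.

```bash
python3 -m crank '[{"dp":[-0.01,-0.04,0],"delta_rot":[0,0,0],"fingers":1},{"dp":[-0.01,-0.05,0],"delta_rot":[0,0,0],"fingers":1},{"dp":[-0.012,-0.05,0],"delta_rot":[0,0,0],"fingers":1},{"dp":[-0.012,-0.05,0],"delta_rot":[0,0,0],"fingers":1},{"dp":[-0.01,-0.05,0],"delta_rot":[0,0,0],"fingers":1},{"dp":[0,-0.01,0],"delta_rot":[0,0,-0.0139],"fingers":1},{"dp":[0,0,0],"delta_rot":[0,0,-0.0139],"fingers":1},{"dp":[0,0,0],"delta_rot":[0,0,-0.0139],"fingers":1},{"dp":[0,0,0],"delta_rot":[0,0,-0.0139],"fingers":1},{"dp":[0,0,0],"delta_rot":[0,0,0],"fingers":1},{"dp":[0,0,0],"delta_rot":[0,0,0],"fingers":1}]'
python3 - <<'E'
from station import manip
from h import *
m=manip.camera_model("wrist");p,d=manip.snapshot("wrist")
np.save("pics/w1.npy",d);np.save("pics/w1m.npy",m,allow_pickle=True)
cv2.imwrite("pics/w1.png",cv2.cvtColor(p,cv2.COLOR_RGB2BGR))
cv2.imwrite("pics/w1c.png",cv2.resize(cv2.cvtColor(p[80:380,130:380],cv2.COLOR_RGB2BGR),None,fx=2,fy=2,interpolation=cv2.INTER_CUBIC))
print(manip.sense())
E
```

```text
t: 1.07
tcp_pos: [0.4999, -0.027, 0.3038]
tool_rot: [0.574, 0.819, -0.0, -0.0]
force: [0.2, -0.3, 1.0]
finger_gap: 1.0
gripper_force: 0.0
{'t': 1.1167, 'q': array([-2.77451053e-01,  3.61293465e-01,  1.73909189e+00,  1.74991045e-06,
        1.04150631e+00, -6.24678086e-01]), 'qd': array([ 0.00216175,  0.00188307, -0.00184576,  0.00026226, -0.00132972,
       -0.0068235 ]), 'tau': array([-1.40225259e-02, -3.42564762e+01, -1.56668115e+01, -1.16678286e-03,
        3.24365901e-03, -8.81056068e-03]), 'tcp_pos': array([ 0.49991767, -0.02696071,  0.30379047]), 'tool_rot': array([ 5.74329685e-01,  8.18624084e-01, -4.83448877e-05, -1.41473746e-04]), 'force': array([ 0.24138995,  0.16201209, -0.31997716]), 'ft_torque': array([-0.03462536, -0.00465995, -0.01939855]), 'gripper_force': 0.0, 'finger_gap': 0.9958129964544417}
```

View pics/w1c.png

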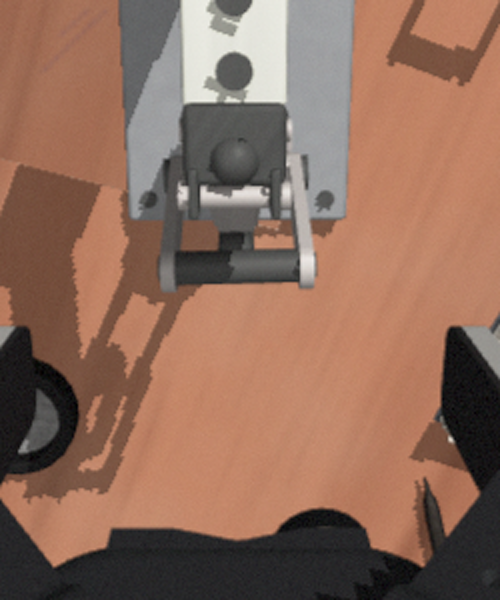

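Wrist view: the bail is framed straight, with bar ends at px (214,215) and (284,214.5). The fingers straddle it, and the cup is visible at lower left.

Run:
```python
from station import manip
from h import *
m=np.load("pics/w1m.npy",allow_pickle=True).item();d=np.load("pics/w1.npy");W=world(m,d)
a=np.deg2rad(110);ex=np.array([np.cos(a),np.sin(a),0]);ey=np.array([-np.sin(a),np.cos(a),0]);B=np.stack([ex,ey,[0,0,1]])
O=np.array([.493,-.011,0])
S=(W-O)@B.T*1000
# two-view bar middle
m0={'fx':343.27126289368897,'fy':343.27126289368897,'cx':248.8281018827668,'cy':187.7854352698857,'origin':np.array([0.6253691,0.06886592,0.37313946]),'attitude':np.array([-1.37170198e-01,5.73485703e-04,5.87044032e-04,9.90547154e-01])}
for n,u0,v0,u1,v1 in(("R end",75.9,243.7,284.5,214.3),("L end",15,265,213.5,215.5)):
    X=tri(ray(m0,u0,v0),ray(m,u1,v1));print(n,X,(X-O)@B.T*1000)
# depth slices: bar, straps
sel=(d>0)&(S[...,2]>120)&(S[...,2]<230)&(abs(S[...,1])<40)&(S[...,0]<20)&(S[...,0]>-60)
for lo in range(-45,20,4):
    q=sel&(abs(S[...,0]-lo)<2);P=S[q]
    if len(P): print(lo,len(P),"y",np.round(np.percentile(P[:,1],[2,50,98]),1),"z",np.round(np.percentile(P[:,2],[5,50,95]),1))
bar=sel&(abs(S[...,1])<14)&(S[...,0]<-8)&(S[...,2]>175)&(S[...,2]<205);P=S[bar];print("bar x",np.percentile(P[:,0],[1,50,99]),"z",np.percentile(P[:,2],[1,50,99]))
# straps (outer) line fit
for s in(-1,1):
    q=sel&(s*S[...,1]>17)&(s*S[...,1]<24)&(S[...,2]<200);P=S[q]; print("strap",s,len(P),P.min(0),P.max(0),np.median(P[:,1]))
# beam/clamp edges for the stand axis
q=(d>0)&(S[...,2]>195)&(S[...,2]<225)&(S[...,0]>5)&(abs(S[...,1])<30);P=S[q]
for lo in range(10,120,10):
    k=abs(P[:,0]-lo)<3
    if k.sum(): print(lo,np.round([P[k,1].min(),P[k,1].max(),np.median(P[k,2])],1))
# cup in wrist
for n in("scene","side"):
    mm=manip.camera_model(n);dd=np.load(f"pics/{n}0.npy");WW=world(mm,dd)
    b=np.hypot(WW[...,0]-.426,WW[...,1]+.226)
    q=(dd>0)&(b<.05)&(WW[...,2]>.011)&(WW[...,2]<.022);P=WW[q][:,:2];print(n,cv2.fitEllipse((P*1e3).astype(np.float32)),cv2.minEnclosingCircle((P*1e3).astype(np.float32)),np.median(WW[q][:,2]))
```

```text
R end [ 0.52082204 -0.020598    0.18301832] [-18.53487094 -22.86145889 183.0183196 ]
L end [ 0.48159316 -0.03510993  0.1833884 ] [-18.75455253  18.96500851 183.38839772]
-25 10 y [-12.9  17.7  20.1] z [183.2 187.7 188.6]
-21 300 y [-22.9   1.1  20.5] z [186.6 188.3 190.6]
-17 697 y [-22.3  -0.6  20.3] z [162.3 188.6 191. ]
-13 649 y [-22.4  -1.8  20. ] z [161.9 186.4 189.6]
-9 234 y [-22.7  -1.2  20.8] z [160.2 179.3 185.7]
-5 202 y [-22.7  -0.7  21.1] z [164.9 173.3 184.1]
-1 200 y [-24.8  -2.7  23.1] z [147.4 164.2 192.2]
3 237 y [-24.7  -1.3  23.7] z [146.5 154.9 202.4]
7 180 y [-24.8  -9.9  23. ] z [142.2 147.6 222. ]
11 435 y [-13.4  -0.9  11.8] z [217.5 219.  222. ]
15 418 y [-13.3  -0.5  11.7] z [217.  219.2 222.5]
19 329 y [-11.9  -0.5  10.8] z [219.1 220.9 223.9]
bar x [-21.89266707 -15.97501703 -12.44928916] z [182.96855817 188.02733452 189.98299631]
strap -1 635 [-23.29610422 -23.97525072 138.40605254] [  8.63766557 -17.11343777 191.91206658] -20.35321107783506
strap 1 520 [-24.0833462   17.00069938 141.66010618] [  7.25401239  23.87116064 191.72233823] 19.244771142320943
10 [-13.9  12.3 219.1]
20 [-14.9  13.7 220.7]
30 [-14.8  13.6 219.9]
40 [-12.3  11.4 216.4]
50 [-12.6  11.2 216.1]
60 [-12.4  11.4 216.3]
70 [-12.6  11.4 216. ]
80 [-12.4  11.3 217.6]
90 [-12.2  11.4 217. ]
scene ((424.94903564453125, -223.49354553222656), (65.64832305908203, 67.02383422851562), 128.09986877441406) ((426.120361328125, -223.24154663085938), 38.86716079711914) 0.015423355725467491
side ((428.8612976074219, -226.13755798339844), (66.04867553710938, 66.30018615722656), 24.39525032043457) ((429.6557312011719, -223.78720092773438), 38.75282287597656) 0.015710995707856057
```

Run:
```python
from h import *
m=np.load("pics/w1m.npy",allow_pickle=True).item();d=np.load("pics/w1.npy");W=world(m,d)
a=np.deg2rad(110);ex=np.array([np.cos(a),np.sin(a),0]);ey=np.array([-np.sin(a),np.cos(a),0]);B=np.stack([ex,ey,[0,0,1]])
O=np.array([.493,-.011,0]);S=(W-O)@B.T*1000
def atz(u,v,z):
    o,r=ray(m,u,v);return (o+r*(z/1000-o[2])/r[2]-O)@B.T*1000
c=lambda x,y:(130+x/2,80+y/2)
print("pin",atz(*c(235,193),142),atz(*c(182,196),142),atz(*c(288,192),142))
print("plate front",atz(*c(132,217),12),atz(*c(345,217),12))
print("clamp back",atz(*c(235,103),220),"front",atz(*c(235,184),220))
print("bar",atz(*c(168,270),184),atz(*c(308,269),184))
im=cv2.imread("pics/w1.png")
for u in(230,236,260,268): 
  print(u,[(v,im[v,u].tolist()[1],np.round(S[v,u]).astype(int).tolist()[::2]) for v in range(160,226,3)])
```

```text
pin [ -6.22137102  -0.85190002 142.        ] [ -7.27574853  17.60430576 142.        ] [ -5.88453413 -19.27871856 142.        ]
plate front [-51.89438572  56.07769507  12.        ] [-52.0315477  -60.67308501  12.        ]
clamp back [ 33.72558267  -1.16488619 220.        ] front [ 15.22620985  -1.12759078 220.        ]
bar [-19.10784448  18.7477856  184.        ] [-18.84633133 -22.40897733 184.        ]
230 [(160, 87, [21, 219]), (163, 87, [20, 221]), (166, 83, [18, 220]), (169, 84, [17, 220]), (172, 82, [15, 218]), (175, 183, [13, 219]), (178, 175, [12, 218]), (181, 136, [11, 218]), (184, 88, [-47, 11]), (187, 91, [-50, 13]), (190, 89, [-57, 0]), (193, 88, [-61, -1]), (196, 90, [-65, -1]), (199, 90, [-68, 0]), (202, 87, [-72, 0]), (205, 48, [-13, 183]), (208, 41, [-14, 187]), (211, 51, [-15, 188]), (214, 56, [-17, 188]), (217, 53, [-18, 190]), (220, 53, [-21, 188]), (223, 108, [-97, 1])]
236 [(160, 48, [21, 222]), (163, 51, [20, 221]), (166, 64, [18, 220]), (169, 84, [17, 220]), (172, 55, [15, 218]), (175, 103, [13, 218]), (178, 210, [12, 219]), (181, 161, [10, 218]), (184, 98, [6, 2
[... 588 characters left out ...]
 (199, 134, [-68, 1]), (202, 140, [-71, 1]), (205, 77, [-13, 185]), (208, 88, [-14, 188]), (211, 105, [-15, 189]), (214, 96, [-17, 188]), (217, 77, [-18, 190]), (220, 52, [-21, 187]), (223, 131, [-97, 0])]
268 [(160, 88, [21, 219]), (163, 87, [20, 221]), (166, 95, [18, 222]), (169, 88, [17, 223]), (172, 88, [16, 222]), (175, 86, [14, 223]), (178, 85, [13, 221]), (181, 89, [11, 222]), (184, 85, [10, 222]), (187, 87, [9, 223]), (190, 109, [-57, 1]), (193, 119, [-61, 0]), (196, 86, [-64, 1]), (199, 130, [-68, 0]), (202, 135, [-72, 0]), (205, 71, [-13, 185]), (208, 90, [-14, 187]), (211, 108, [-15, 188]), (214, 96, [-17, 188]), (217, 72, [-19, 189]), (220, 51, [-21, 187]), (223, 135, [-97, -1])]
```

```bash
python3 -m crank '[{"dp":[-0.031,0,0.0175],"delta_rot":[0,0,0],"fingers":1},{"dp":[-0.031,0,0.0175],"delta_rot":[0,0,0],"fingers":1},{"dp":[-0.031,0.001,0.0175],"delta_rot":[0,0,0],"fingers":1},{"dp":[0,0,0],"delta_rot":[0,0.018,0],"fingers":1},{"dp":[0,0,0],"delta_rot":[0,0.018,0],"fingers":1},{"dp":[0,0,0],"delta_rot":[0,0.018,0],"fingers":1},{"dp":[0,0,0],"delta_rot":[0,0.018,0],"fingers":1},{"dp":[0,0,0],"delta_rot":[0,0,0],"fingers":1},{"dp":[0,0,0],"delta_rot":[0,0,0],"fingers":1},{"dp":[0,0,0],"delta_rot":[0,0,0],"fingers":1}]'
cat >> h.py <<'E'
_a=np.deg2rad(110);B=np.array([[np.cos(_a),np.sin(_a),0],[-np.sin(_a),np.cos(_a),0],[0,0,1]])
O=np.array([.4936,-.0097,0])
def st(s):
    "TCP, grasp point, in stand frame mm; tilt of tool back toward -x, deg; other angles; force in stand frame"
    M=R.from_quat(s['tool_rot']).as_matrix();p=np.array(s['tcp_pos'])
    z=B@M[:,2];y=B@M[:,1]
    f=lambda v:np.round(v,1)
    print("t",s['t'],"tcp",f(B@(p-O)*1e3),"grasp",f(B@(p+.054*M[:,2]-O)*1e3),"tilt",f(np.degrees(np.arctan2(z[0],-z[2]))),"zy",f(np.degrees(z[1])),"yaw",f(np.degrees(np.arctan2(y[0],-y[1]))),"F",f(B@s['force']),"T",np.round(B@s['ft_torque'],2),"gap",round(s['finger_gap'],3),"g",f(s['gripper_force']))
E
python3 - <<'E'
from station import manip
from h import *
m=manip.camera_model("wrist")
p,d=manip.snapshot("wrist")
st(manip.sense())
W=(world(m,d)-O)@B.T*1000
cv2.imwrite("pics/w2.png",cv2.cvtColor(p,cv2.COLOR_RGB2BGR));np.save("pics/w2.npy",W)
cv2.imwrite("pics/w2c.png",cv2.resize(cv2.cvtColor(p[60:380,90:420],cv2.COLOR_RGB2BGR),None,fx=1.8,fy=1.8,interpolation=cv2.INTER_CUBIC))
E
```

```text
t: 1.95
tcp_pos: [0.5161, -0.0708, 0.2771]
tool_rot: [0.559, 0.798, 0.128, -0.183]
force: [0.2, -0.4, 0.1]
finger_gap: 0.997
gripper_force: 0.0
t 2.0 tcp [-64.5  -0.4 277.5] grasp [-41.   -0.3 228.9] tilt 25.8 zy 0.0 yaw 0.0 F [0.5 0.5 0. ] T [0.   0.21 0.02] gap 1.003 g 0.0
```

View pics/w2c.png

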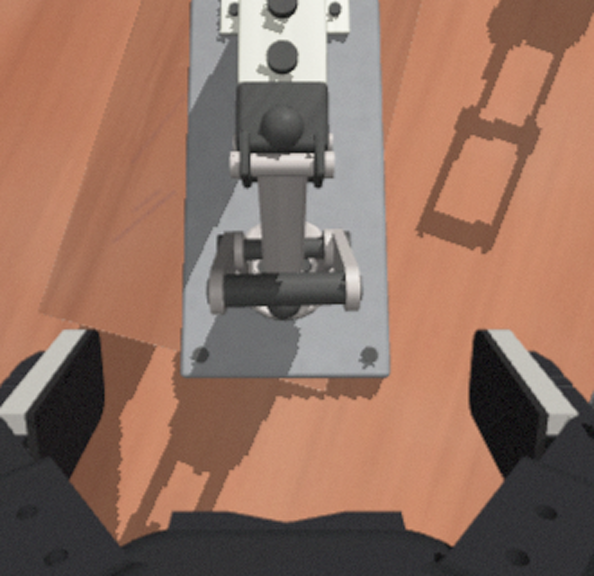

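Tilted view: bar at crop (284,291), pin at (283,247), keeper strip between them. The fingers are centred on the bail.

Run:
```python
from station import manip
from h import *
m=manip.camera_model("wrist");W=np.load("pics/w2.npy")
def atz(x,y,z):
    o,r=ray(m,90+x/1.8,60+y/1.8);return np.round((o+r*(z/1000-o[2])/r[2]-O)@B.T*1000,1)
print("pin",atz(283,247,142),"bar",atz(284,291,184),"ends",atz(216,292,184),atz(352,288,184),"plate",atz(182,377,12),atz(388,375,12),"hinge",atz(283,162,216))
for x in(245,265,310,330):
    u=int(90+x/1.8);print([(v,np.round(W[v,u]).astype(int).tolist()[::2]) for v in range(190,232,2)])
m1=np.load("pics/w1m.npy",allow_pickle=True).item()
X=tri(ray(m1,249,214.7),ray(m,90+284/1.8,60+291/1.8));print("bar tri",(X-O)@B.T*1e3)
```

```text
pin [6.00e-01 1.00e-01 1.42e+02] bar [-19.   -0.4 184. ] ends [-19.4  20.1 184. ] [-18.1 -21.  184. ] plate [-54.4  57.7  12. ] [-53.2 -58.9  12. ] hinge [ 1.19e+01 -2.00e-01  2.16e+02]
[(190, [16, 75]), (192, [6, 128]), (194, [2, 146]), (196, [0, 146]), (198, [-1, 146]), (200, [-2, 145]), (202, [-4, 145]), (204, [-5, 142]), (206, [-4, 130]), (208, [-6, 129]), (210, [-7, 130]), (212, [-14, 185]), (214, [-16, 187]), (216, [-17, 188]), (218, [-18, 189]), (220, [-19, 189]), (222, [-20, 189]), (224, [-21, 188]), (226, [-22, 187]), (228, [-23, 187]), (230, [-15, 10])]
[(190, [-3, 188]), (192, [-4, 187]), (194, [-5, 185]), (196, [-5, 183]), (198, [-6, 181]), (200, [-7, 179]), (202, [-8, 177]), (204, [-9, 175]), (206, [-10, 172]), (208, [-11, 171]), (210, [-12, 168]), (212, [-15, 187]), (214, [-16, 188]), (216, [-17, 189]), (218, [-18, 189]), (220, [-19, 188]), (222, [-20, 188]), (224, [-21, 188]), (226, [-22, 188]), (228, [-23, 187]), (230, [-18, 76])]
[(190, [16, 76]), (192, [3, 145]), (194, [2, 145]), (196, [0, 146]), (198, [-1, 145]), (200, [-2, 145]), (202, [-3, 144]), (204, [4, 79]), (206, [2, 82]), (208, [0, 81]), (210, [-2, 79]), (212, [-15, 186]), (214, [-16, 188]), (216, [-17, 188]), (218, [-18, 189]), (220, [-19, 189]), (222, [-20, 189]), (224, [-21, 188]), (226, [-22, 188]), (228, [-23, 185]), (230, [-18, 76])]
[(190, [4, 147]), (192, [3, 147]), (194, [1, 149]), (196, [0, 149]), (198, [-1, 148]), (200, [-2, 146]), (202, [-4, 149]), (204, [-5, 147]), (206, [-6, 145]), (208, [-7, 137]), (210, [-1, 75]), (212, [-15, 187]), (214, [-16, 189]), (216, [-17, 188]), (218, [-18, 189]), (220, [-19, 189]), (222, [-20, 189]), (224, [-21, 187]), (226, [-22, 188]), (228, [-23, 185]), (230, [-15, 13])]
bar tri [-19.20144294  -0.62353309 186.06420168]
```

```bash
python3 -m crank '[{"dp":[0,0,0.025],"delta_rot":[0,0,0],"fingers":1},{"dp":[0,0,0.025],"delta_rot":[0,0,0],"fingers":1},{"dp":[0,0,0.025],"delta_rot":[0,0,0],"fingers":1},{"dp":[0,0,0.025],"delta_rot":[0,0,0],"fingers":1},{"dp":[0,0,0],"delta_rot":[0,0,0],"fingers":1},{"dp":[0,0,0],"delta_rot":[0,0,0],"fingers":0.2},{"dp":[0,0,0],"delta_rot":[0,0,0],"fingers":-0.2},{"dp":[0,0,0],"delta_rot":[0,0,0],"fingers":-1},{"dp":[0,0,0],"delta_rot":[0,0,0],"fingers":-1},{"dp":[0,0,0],"delta_rot":[0,0,0],"fingers":-1},{"dp":[0,0,0],"delta_rot":[0,0,0],"fingers":-1},{"dp":[0,0,0],"delta_rot":[0,0,0],"fingers":-1}]' 100
python3 -c "
from station import manip
from h import *
st(manip.sense())"
```

```text
t: 3.0
tcp_pos: [0.51, -0.0503, 0.2338]
tool_rot: [0.559, 0.798, 0.13, -0.182]
force: [1.1, 0.7, 6.0]
finger_gap: 0.497
gripper_force: 100.6
t 3.0 tcp [-43.8  -1.5 233.8] grasp [-20.2  -1.7 185.3] tilt 25.8 zy -0.2 yaw -0.1 F [ 0.3 -1.3  6. ] T [-0.23 -0.19 -0.12] gap 0.497 g 100.6
```

```bash
python3 -m crank '[{"dp":[0,0,-0.006],"delta_rot":[0,0,0],"fingers":-1},{"dp":[-0.0025,0,-0.0045],"delta_rot":[0,0,0],"fingers":-1},{"dp":[-0.0025,0,-0.0045],"delta_rot":[0,0,0],"fingers":-1},{"dp":[-0.0024,0,-0.0041],"delta_rot":[0,0,0],"fingers":-1},{"dp":[0,0,0],"delta_rot":[0,0,0],"fingers":-1},{"dp":[0,0,0],"delta_rot":[0,0,0],"fingers":-1},{"dp":[0,0,0],"delta_rot":[0,0,0],"fingers":-1}]'
cat >> h.py <<'E'
PIN=np.array([-.5,0,101.7])
def pin(s):
    M=R.from_quat(s['tool_rot']).as_matrix();p=np.array(s['tcp_pos'])
    print("pin rel bowl",np.round(B@(p+M@PIN/1e3-O)*1e3-[0,0,138],1))
E
python3 - <<'E'
from station import manip
from h import *
from scipy.optimize import brentq
s=manip.sense();st(s);pin(s)
def l(px,pz,th):
    f=.41-th;n=np.array([-np.cos(f),np.sin(f)])
    g=lambda a:(np.array([px-11+46*np.sin(a),pz-78+46*np.cos(a)])@n)-6.5
    try:return np.degrees(brentq(g,-.6,.6))
    except ValueError:return np.nan
for z in range(10,34,2):
    print(z,[round(l(-7,z,t),1) for t in(0,.1,.2,.26,.3)],"bar",np.round([-7+46*np.sin(np.radians(l(-7,z,.26))),z+46*np.cos(np.radians(l(-7,z,.26)))],1))
E
```

```text
t: 3.58
tcp_pos: [0.5112, -0.057, 0.2394]
tool_rot: [0.559, 0.798, 0.128, -0.184]
force: [-0.4, 0.8, -4.0]
finger_gap: 0.49
gripper_force: 101.2
t 3.5833 tcp [-50.5  -0.4 239.4] grasp [-26.9  -0.4 190.8] tilt 25.9 zy 0.0 yaw 0.0 F [ 0.9  0.1 -4. ] T [0.01 0.57 0.04] gap 0.49 g 101.2
pin rel bowl [-6.4 -0.3  9.7]
10 [np.float64(1.7), np.float64(5.1), np.float64(8.2), np.float64(10.0), np.float64(11.2)] bar [ 1.  55.3]
12 [np.float64(2.7), np.float64(5.9), np.float64(8.7), np.float64(10.4), np.float64(11.5)] bar [ 1.3 57.2]
14 [np.float64(3.8), np.float64(6.6), np.float64(9.2), np.float64(10.8), np.float64(11.7)] bar [ 1.6 59.2]
16 [np.float64(4.8), np.float64(7.4), np.float64(9.8), np.float64(11.1), np.float64(12.0)] bar [ 1.9 61.1]
18 [np.float64(5.9), np.float64(8.2), np.float64(10.3), np.float64(11.5), np.float64(12.3)] bar [ 2.2 63.1]
20 [np.float64(6.9), np.float64(8.9), np.float64(10.8), np.float64(11.9), np.float64(12.6)] bar [ 2.5 65. ]
22 [np.float64(8.0), np.float64(9.7), np.float64(11.3), np.float64(12.2), np.float64(12.8)] bar [ 2.8 67. ]
24 [np.float64(9.0), np.float64(10.5), np.float64(11.8), np.float64(12.6), np.float64(13.1)] bar [ 3.  68.9]
26 [np.float64(10.0), np.float64(11.2), np.float64(12.4), np.float64(13.0), np.float64(13.4)] bar [ 3.3 70.8]
28 [np.float64(11.0), np.float64(12.0), np.float64(12.9), np.float64(13.4), np.float64(13.7)] bar [ 3.6 72.8]
30 [np.float64(12.0), np.float64(12.8), np.float64(13.4), np.float64(13.7), np.float64(14.0)] bar [ 3.9 74.7]
32 [np.float64(13.1), np.float64(13.5), np.float64(13.9), np.float64(14.1), np.float64(14.2)] bar [ 4.2 76.6]
```

```bash
python3 -m crank '[{"dp":[0.0107,0,0.0003],"delta_rot":[0,-0.00833,0],"fingers":-1},{"dp":[0.0107,0,0.0003],"delta_rot":[0,-0.00833,0],"fingers":-1},{"dp":[0.0107,0,0.0003],"delta_rot":[0,-0.00833,0],"fingers":-1},{"dp":[0.0107,0,0.0003],"delta_rot":[0,-0.00833,0],"fingers":-1},{"dp":[0.0107,0,0.0003],"delta_rot":[0,-0.00833,0],"fingers":-1},{"dp":[0.0107,0,0.0003],"delta_rot":[0,-0.00833,0],"fingers":-1},{"dp":[0.0107,0,0.0003],"delta_rot":[0,-0.00833,0],"fingers":-1},{"dp":[0.0107,0,0.0003],"delta_rot":[0,-0.00833,0],"fingers":-1},{"dp":[0,0,0],"delta_rot":[0,0,0],"fingers":-1},{"dp":[0,0,0],"delta_rot":[0,0,0],"fingers":-1}]'
python3 - <<'E'
from station import manip
from h import *
s=manip.sense();st(s);pin(s)
p,d=manip.snapshot("wrist");cv2.imwrite("pics/w3.png",cv2.cvtColor(p,cv2.COLOR_RGB2BGR))
m=manip.camera_model("side");q,d=manip.snapshot("side")
np.save("pics/s3.npy",(world(m,d)-O)@B.T*1e3)
a=cv2.cvtColor(p[120:350,110:390],cv2.COLOR_RGB2BGR);b=cv2.cvtColor(q[150:270,230:320],cv2.COLOR_RGB2BGR)
a=cv2.resize(a,(487,400),interpolation=cv2.INTER_CUBIC);b=cv2.resize(b,(300,400),interpolation=cv2.INTER_CUBIC)
cv2.imwrite("pics/c3.png",np.hstack([a,b]))
E
```

```text
t: 4.42
tcp_pos: [0.4968, -0.0176, 0.25]
tool_rot: [0.573, 0.82, 0.01, -0.015]
force: [0.4, -2.7, -2.8]
finger_gap: 0.485
gripper_force: 101.8
t 4.4167 tcp [ -8.5  -0.3 250. ] grasp [ -6.6  -0.2 196. ] tilt 2.0 zy 0.1 yaw 0.1 F [-2.6  0.6 -2.8] T [ 0.12  0.15 -0.01] gap 0.485 g 101.8
pin rel bowl [-5.4 -0.2 10.3]
```

View pics/c3.png

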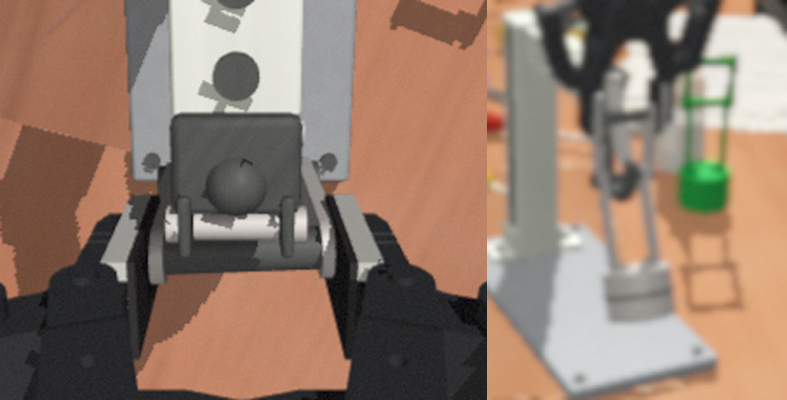

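The wrist view shows the bar (about (243,252)) just under the keeper hinge. The side view shows the weight tipped and hanging clear of the plate. Contact has begun (Fx about -2.6 N), so I tip on in small steps.

```bash
python3 -m crank '[{"dp":[-0.003,0,-0.001],"delta_rot":[0,0,0],"fingers":-1},{"dp":[0.005,0,0.0001],"delta_rot":[0,-0.00417,0],"fingers":-1},{"dp":[0.005,0,0.0001],"delta_rot":[0,-0.00417,0],"fingers":-1},{"dp":[0.005,0,0.0001],"delta_rot":[0,-0.00417,0],"fingers":-1},{"dp":[0.005,0,0.0001],"delta_rot":[0,-0.00417,0],"fingers":-1},{"dp":[0,0,0],"delta_rot":[0,0,0],"fingers":-1},{"dp":[0,0,0],"delta_rot":[0,0,0],"fingers":-1}]'
python3 - <<'E'
from station import manip
from h import *
s=manip.sense();st(s);pin(s)
E
```

```text
t: 5.1
tcp_pos: [0.4945, -0.0108, 0.2499]
tool_rot: [0.573, 0.819, -0.021, 0.029]
force: [-0.7, -2.2, -3.7]
finger_gap: 0.492
gripper_force: 101.7
t 5.1 tcp [ -1.3  -0.4 249.9] grasp [ -5.1  -0.4 196.1] tilt -4.0 zy 0.1 yaw 0.0 F [-1.9  1.4 -3.7] T [ 0.15  0.08 -0.  ] gap 0.492 g 101.7
pin rel bowl [-9.  -0.4 10.5]
```

```bash
python3 -m crank '[{"dp":[0.007,0,0],"delta_rot":[0,-0.00444,0],"fingers":-1},{"dp":[0.007,0,0],"delta_rot":[0,-0.00444,0],"fingers":-1},{"dp":[0.007,0,0],"delta_rot":[0,-0.00444,0],"fingers":-1},{"dp":[0,0,0],"delta_rot":[0,0,0],"fingers":-1},{"dp":[0,0,0],"delta_rot":[0,0,0],"fingers":-1}]'
python3 - <<'E'
from station import manip
from h import *
s=manip.sense();st(s);pin(s)
E
```

```text
t: 5.52
tcp_pos: [0.4912, -0.0011, 0.249]
tool_rot: [0.572, 0.817, -0.044, 0.063]
force: [1.1, -4.4, -5.2]
finger_gap: 0.485
gripper_force: 101.7
t 5.5167 tcp [  9.   -0.7 249. ] grasp [  0.7  -0.6 195.6] tilt -8.8 zy 0.0 yaw 0.0 F [-4.5  0.5 -5.2] T [ 0.12  0.28 -0.05] gap 0.485 g 101.7
pin rel bowl [-7.2 -0.6 10.5]
```

```bash
python3 -m crank '[{"dp":[0.0008,0,-0.0036],"delta_rot":[0,-0.001,0],"fingers":-1},{"dp":[0.0008,0,-0.0036],"delta_rot":[0,-0.001,0],"fingers":-1},{"dp":[0.0008,0,-0.0036],"delta_rot":[0,-0.001,0],"fingers":-1},{"dp":[0,0,0],"delta_rot":[0,0,0],"fingers":-1},{"dp":[0,0,0],"delta_rot":[0,0,0],"fingers":-1}]'
python3 - <<'E'
from station import manip
from h import *
s=manip.sense();st(s);pin(s)
E
```

```text
t: 5.93
tcp_pos: [0.4908, 0.0008, 0.2547]
tool_rot: [0.571, 0.816, -0.05, 0.072]
force: [1.8, -4.9, -3.2]
finger_gap: 0.488
gripper_force: 101.9
t 5.9333 tcp [ 10.8  -1.  254.7] grasp [  1.4  -1.  201.5] tilt -10.0 zy -0.1 yaw 0.0 F [-5.2 -0.  -3.2] T [ 0.12  0.39 -0.  ] gap 0.488 g 101.9
pin rel bowl [-7.4 -1.1 16.7]
```

```bash
python3 -m crank '[{"dp":[0.0006,0,-0.0036],"delta_rot":[0,-0.0009,0],"fingers":-1},{"dp":[0.0006,0,-0.0036],"delta_rot":[0,-0.0009,0],"fingers":-1},{"dp":[0,0,0],"delta_rot":[0,0,0],"fingers":-1}]'
python3 - <<'E'
from station import manip
from h import *
s=manip.sense();st(s);pin(s)
E
python3 -m crank '[{"dp":[0.0006,0,-0.0036],"delta_rot":[0,-0.0008,0],"fingers":-1},{"dp":[0.0006,0,-0.0036],"delta_rot":[0,-0.0008,0],"fingers":-1},{"dp":[0,0,0],"delta_rot":[0,0,0],"fingers":-1},{"dp":[0,0,0],"delta_rot":[0,0,0],"fingers":-1}]'
python3 - <<'E'
from station import manip
from h import *
s=manip.sense();st(s);pin(s)
E
```

```text
t: 6.18
tcp_pos: [0.4906, 0.0017, 0.2582]
tool_rot: [0.571, 0.816, -0.053, 0.077]
force: [0.7, -6.0, -4.2]
finger_gap: 0.485
gripper_force: 102.0
t 6.1833 tcp [ 11.8  -1.1 258.2] grasp [  1.8  -1.1 205.2] tilt -10.7 zy -0.1 yaw 0.0 F [-5.9  1.4 -4.2] T [ 0.1   0.49 -0.02] gap 0.485 g 102.0
pin rel bowl [-7.6 -1.2 20.4]
t: 6.52
tcp_pos: [0.4904, 0.0025, 0.2618]
tool_rot: [0.571, 0.815, -0.056, 0.081]
force: [1.1, -8.0, -4.0]
finger_gap: 0.489
gripper_force: 102.1
t 6.5167 tcp [ 12.6  -1.2 261.8] grasp [  2.   -1.3 208.9] tilt -11.3 zy -0.1 yaw 0.0 F [-7.9  1.7 -4. ] T [0.1  0.73 0.01] gap 0.489 g 102.1
pin rel bowl [-7.9 -1.3 24.2]
```

```bash
python3 -m crank '[{"dp":[-0.0053,0,-0.0024],"delta_rot":[0,0.00417,0],"fingers":-1},{"dp":[-0.0053,0,-0.0024],"delta_rot":[0,0.00417,0],"fingers":-1},{"dp":[-0.0053,0,-0.0024],"delta_rot":[0,0.00417,0],"fingers":-1},{"dp":[-0.0053,0,-0.0024],"delta_rot":[0,0.00417,0],"fingers":-1},{"dp":[0,0,0],"delta_rot":[0,0,0],"fingers":-1},{"dp":[0,0,0],"delta_rot":[0,0,0],"fingers":-1}]'
python3 - <<'E'
from station import manip
from h import *
s=manip.sense();st(s);pin(s)
E
```

```text
t: 7.02
tcp_pos: [0.493, -0.0056, 0.2677]
tool_rot: [0.573, 0.818, -0.025, 0.038]
force: [0.6, -0.5, -3.4]
finger_gap: 0.488
gripper_force: 102.6
t 7.0167 tcp [  4.1  -0.9 267.7] grasp [ -0.8  -0.9 214. ] tilt -5.2 zy -0.1 yaw -0.1 F [-0.7 -0.3 -3.4] T [-0.14 -0.04  0.08] gap 0.488 g 102.6
pin rel bowl [-5.7 -1.  28.5]
```

```bash
python3 -m crank '[{"dp":[-0.001,0,-0.0054],"delta_rot":[0,0,0],"fingers":-1},{"dp":[-0.001,0,-0.0054],"delta_rot":[0,0,0],"fingers":-1},{"dp":[-0.001,0,-0.0054],"delta_rot":[0,0,0],"fingers":-1},{"dp":[0,0,0],"delta_rot":[0,0,0],"fingers":-1},{"dp":[0,0,0],"delta_rot":[0,0,0],"fingers":-1}]'
python3 - <<'E'
from station import manip
from h import *
s=manip.sense();st(s);pin(s)
p,d=manip.snapshot("wrist");q,d=manip.snapshot("side")
a=cv2.cvtColor(p[120:350,110:390],cv2.COLOR_RGB2BGR);b=cv2.cvtColor(q[170:230,245:290],cv2.COLOR_RGB2BGR)
a=cv2.resize(a,(487,400),interpolation=cv2.INTER_CUBIC);b=cv2.resize(b,(300,400),interpolation=cv2.INTER_CUBIC)
cv2.imwrite("pics/c4.png",np.hstack([a,b]))
E
```

```text
t: 7.43
tcp_pos: [0.4929, -0.0058, 0.2759]
tool_rot: [0.573, 0.818, -0.026, 0.037]
force: [1.1, -0.8, -2.6]
finger_gap: 0.492
gripper_force: 102.5
t 7.4333 tcp [  3.9  -0.7 275.9] grasp [ -1.   -0.7 222.1] tilt -5.2 zy -0.0 yaw 0.0 F [-1.2 -0.8 -2.6] T [0.   0.02 0.01] gap 0.492 g 102.5
pin rel bowl [-5.8 -0.7 36.7]
```

View pics/c4.png

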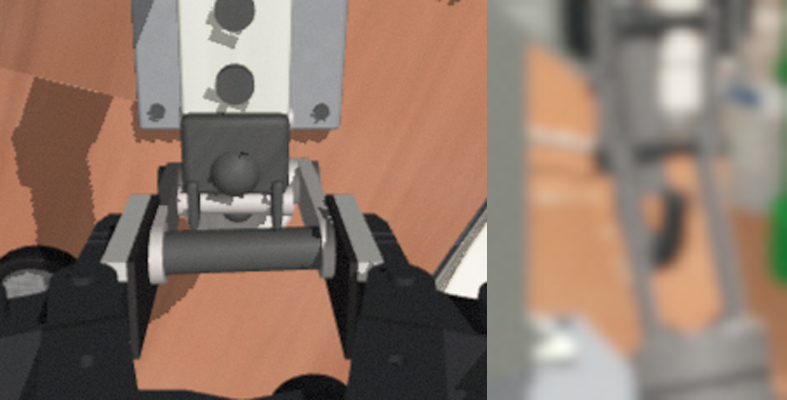

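The side view shows the pin (at about (655,148)) above the hook tip (670,195), free with little force. Now I move it outward.

```bash
python3 -m crank '[{"dp":[-0.01,0,-0.001],"delta_rot":[0,0,0],"fingers":-1},{"dp":[-0.016,0,-0.001],"delta_rot":[0,0,0],"fingers":-1},{"dp":[-0.02,0,-0.002],"delta_rot":[0,0,0],"fingers":-1},{"dp":[-0.03,0,-0.002],"delta_rot":[0,0,0],"fingers":-1},{"dp":[-0.04,0,-0.002],"delta_rot":[0,0.005,0],"fingers":-1},{"dp":[-0.05,0,-0.002],"delta_rot":[0,0.01,0],"fingers":-1},{"dp":[-0.05,0,-0.002],"delta_rot":[0,0.01,0],"fingers":-1},{"dp":[-0.04,0,-0.002],"delta_rot":[0,0.01,0],"fingers":-1},{"dp":[-0.03,0,-0.002],"delta_rot":[0,0.01,0],"fingers":-1},{"dp":[0,0,0],"delta_rot":[0,0,0],"fingers":-1},{"dp":[0,0,0],"delta_rot":[0,0,0],"fingers":-1}]'
python3 - <<'E'
from station import manip
from h import *
s=manip.sense();st(s);pin(s);print(s['q'])
E
```

```text
t: 8.45
tcp_pos: [0.5418, -0.1419, 0.2862]
tool_rot: [0.572, 0.815, 0.055, -0.079]
force: [-0.5, 0.8, -4.6]
finger_gap: 0.487
gripper_force: 102.5
t 8.45 tcp [-140.7   -0.   286.2] grasp [-1.304e+02 -1.000e-01  2.332e+02] tilt 11.0 zy -0.0 yaw -0.2 F [ 0.9  0.2 -4.6] T [ 0.06  0.17 -0.03] gap 0.487 g 102.5
pin rel bowl [-1.218e+02 -1.000e-01  4.820e+01]
[-0.50713141  0.50013774  1.55733558  0.13315582  1.23276885 -0.90699391]
```

```bash
python3 -m crank '[{"dp":[-0.03,-0.03,0],"delta_rot":[0,0.0137,0],"fingers":-1},{"dp":[-0.05,-0.03,0],"delta_rot":[0,0.0137,0],"fingers":-1},{"dp":[-0.03,-0.03,0],"delta_rot":[0,0.0137,0],"fingers":-1},{"dp":[0,0,0],"delta_rot":[0,0,0],"fingers":-1},{"dp":[0,0,0],"delta_rot":[0,0,0],"fingers":-1},{"dp":[0,0,0],"delta_rot":[0,0,0],"fingers":-1}]'
python3 - <<'E'
from station import manip
from h import *
s=manip.sense();st(s);pin(s)
P=[]
for n in("wrist","side"):
    m=manip.camera_model(n);p,d=manip.snapshot(n);np.save(f"pics/{n}5.npy",d);np.save(f"pics/{n}5m.npy",m,allow_pickle=True);cv2.imwrite(f"pics/{n}5.png",cv2.cvtColor(p,cv2.COLOR_RGB2BGR));P.append(cv2.cvtColor(p,cv2.COLOR_RGB2BGR))
b=cv2.resize(P[1][170:340,200:320],(271,384),interpolation=cv2.INTER_CUBIC)
cv2.imwrite("pics/c5.png",np.hstack([P[0],b]))
E
```

```text
t: 8.95
tcp_pos: [0.5172, -0.2036, 0.2718]
tool_rot: [0.559, 0.799, 0.128, -0.183]
force: [-0.9, 0.1, -4.6]
finger_gap: 0.485
gripper_force: 102.7
t 8.95 tcp [-190.3   44.2  271.8] grasp [-166.8   44.2  223.2] tilt 25.8 zy 0.0 yaw 0.0 F [ 0.4  0.8 -4.6] T [-0.04  0.55 -0.05] gap 0.485 g 102.7
pin rel bowl [-146.4   44.2   42. ]
```

View pics/c5.png

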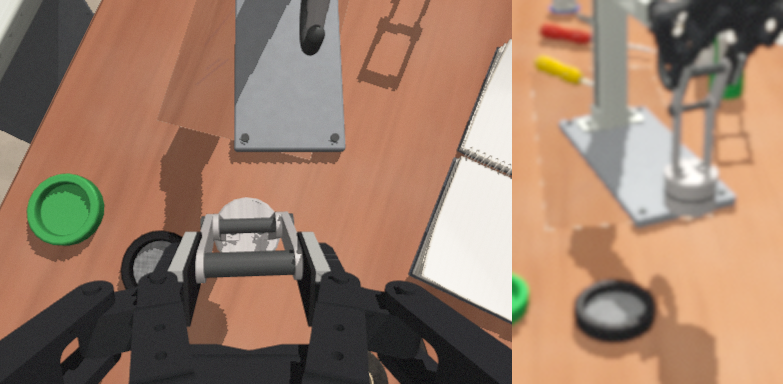

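The weight is free of the hook and hangs upright. The cup rim is partly visible in the wrist view (left edge col 121, top row 231) and whole in the side view.

Run:
```python
from h import *
from scipy.optimize import least_squares
C0=np.array([-180,136])
for n in("wrist","side"):
    m=np.load(f"pics/{n}5m.npy",allow_pickle=True).item();d=np.load(f"pics/{n}5.npy");im=cv2.imread(f"pics/{n}5.png")
    S=(world(m,d)-O)@B.T*1e3
    r=np.hypot(S[...,0]+180,S[...,1]-136)
    q=(d>0)&(r<50)&(S[...,2]>10)&(S[...,2]<21)
    # intersect dark-rim pixels' rays with z=16: outer edge fit
    v,u=np.nonzero(q)
    o=m['origin'];dirs=world(m,np.ones(len(u)),u,v)-o
    X=(o+dirs*((.016-o[2])/dirs[:,2])[:,None]-O)@B.T*1e3
    f=lambda c:np.abs(np.hypot(X[:,0]-c[0],X[:,1]-c[1])-32.5)
    c=least_squares(lambda c:np.maximum(f(c)-5,0),C0).x
    print(n,"cup",c,len(u),"zmed",np.median(S[q][:,2]),"world",O[:2]+B[:2,:2].T@c/1e3)
    fl=(d>0)&(r<22)&(S[...,2]<12);print(" floor z",np.median(S[fl][:,2]) if fl.sum() else None)
    # weight top face
    w=(d>0)&(np.hypot(S[...,0]+146.4,S[...,1]-44.2)<21)&(S[...,2]>95)&(S[...,2]<132);Q=S[w]
    for _ in range(3):
        A=np.c_[Q[:,:2]-[-146.4,44.2],np.ones(len(Q))];k=np.linalg.lstsq(A,Q[:,2],rcond=None)[0];e=abs(A@k-Q[:,2]);Q=Q[e<max(2,np.percentile(e,80))]
    print(" top face",len(Q),k,"deg x,y",np.degrees(k[:2]))
    w=(d>0)&(np.hypot(S[...,0]+146.4,S[...,1]-44.2)<40)&(S[...,2]>80)&(S[...,2]<118);print(" weight ext",S[w].min(0),S[w].max(0))
```

```text
wrist cup [-177.82741657  133.04006145] 956 zmed 15.603068341520338 world [ 0.42940379 -0.22230549]
 floor z 6.634121116691649
 top face 1199 [2.32338572e-03 6.87312685e-03 1.13455815e+02] deg x,y [0.1331202  0.39380116]
 weight ext [-161.0397983    21.49568341  110.33171704] [-121.44005211   68.90931982  117.89259158]
side cup [-183.05131728  135.26944217] 423 zmed 15.614464162133967 world [ 0.42909554 -0.22797685]
 floor z 7.20620708495262
 top face 104 [3.05040359e-02 2.69835792e-02 1.15082382e+02] deg x,y [1.74775252 1.5460452 ]
 weight ext [-175.41576483   20.79452949   80.05240409] [-121.53894025   69.93192707  117.72206764]
```

```bash
python3 -m crank '[{"dp":[-0.02,-0.018,-0.01],"delta_rot":[0,0,0],"fingers":-1},{"dp":[-0.041,-0.037,-0.02],"delta_rot":[0,0,0],"fingers":-1},{"dp":[-0.041,-0.037,-0.02],"delta_rot":[0,0,0],"fingers":-1},{"dp":[-0.041,-0.037,-0.02],"delta_rot":[0,0,0],"fingers":-1},{"dp":[-0.041,-0.037,-0.02],"delta_rot":[0,0,0],"fingers":-1},{"dp":[-0.02,-0.018,-0.01],"delta_rot":[0,0,0],"fingers":-1},{"dp":[0,0,0],"delta_rot":[0,0,0],"fingers":-1},{"dp":[0,0,0],"delta_rot":[0,0,0],"fingers":-1},{"dp":[0,0,0],"delta_rot":[0,0,0],"fingers":-1}]'
cat > cup.py <<'E'
from station import manip
from h import *
from scipy.optimize import least_squares
import sys
s=manip.sense();st(s);pin(s);k=sys.argv[1]
m=manip.camera_model("wrist");p,d=manip.snapshot("wrist");cv2.imwrite(f"pics/w{k}.png",cv2.cvtColor(p,cv2.COLOR_RGB2BGR))
S=(world(m,d)-O)@B.T*1e3
def onz(u,v,z):
    o=m['origin'];D=world(m,np.ones(len(u)),u,v)-o;return (o+D*((z-o[2])/D[:,2])[:,None]-O)@B.T*1e3
r=np.hypot(S[...,0]+180,S[...,1]-135)
q=((d>0)&(r<50)&(S[...,2]>3.5)&(S[...,2]<22)).astype(np.uint8)
cs,_=cv2.findContours(q,cv2.RETR_EXTERNAL,cv2.CHAIN_APPROX_NONE);c=max(cs,key=len)[:,0]
X=onz(c[:,0],c[:,1],.016)
f=least_squares(lambda a:np.hypot(X[:,0]-a[0],X[:,1]-a[1])-37.5,[-180,135],loss='soft_l1').x
g=least_squares(lambda a:np.hypot(X[:,0]-a[0],X[:,1]-a[1])-a[2],[-180,135,37],loss='soft_l1').x
print("outer fit",f,"free r",g,len(c)); rim=(d>0)&(r<40)&(S[...,2]>12)&(S[...,2]<20);print("rim z",np.median(S[rim][:,2]))
P=manip.sense();M=R.from_quat(P['tool_rot']).as_matrix();pp=B@(P['tcp_pos']+M@PIN/1e3-O)*1e3
w=(d>0)&(np.hypot(S[...,0]-pp[0],S[...,1]-pp[1])<35)&(abs(S[...,2]-(pp[2]-66))<5);print("weight top ext",S[w].min(0),S[w].max(0),"pin",pp)
E
python3 cup.py 6
```

```text
t: 9.8
tcp_pos: [0.47, -0.3417, 0.2725]
tool_rot: [0.559, 0.799, 0.129, -0.184]
force: [-0.1, 0.4, -4.1]
finger_gap: 0.491
gripper_force: 102.7
t 9.8 tcp [-303.9  135.7  272.5] grasp [-280.3  135.7  223.9] tilt 25.9 zy 0.0 yaw 0.1 F [ 0.4  0.  -4.1] T [-0.    0.52  0.02] gap 0.491 g 102.7
pin rel bowl [-259.9  135.7   42.8]
outer fit [-179.06555767  134.85205752] free r [-179.07029741  134.86700616   36.85516209] 196
rim z 15.944026879053219
weight top ext [-274.41185277  112.94580866  111.29867767] [-234.64633553  160.30254892  119.75038545] pin [-259.71608758  135.57377029  180.76795985]
```

View pics/w6.png

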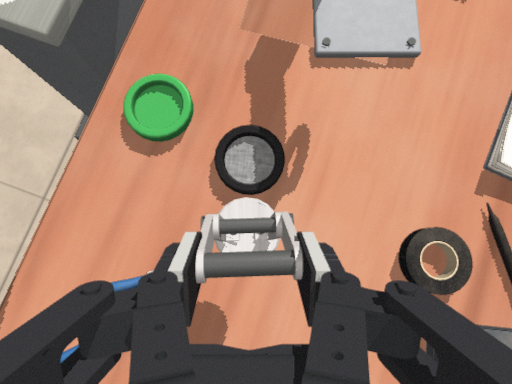

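Picture: cup centre at (250,159), tape at (436,261), green cup at (158,107), weight top face centred at (247,230). Next I move the weight over the cup.

```bash
python3 -m crank '[{"dp":[0.018,0,0.0088],"delta_rot":[0,0,0],"fingers":-1},{"dp":[0.036,0.001,0.0176],"delta_rot":[0,0,0],"fingers":-1},{"dp":[0.036,0.001,0.0176],"delta_rot":[0,0,0],"fingers":-1},{"dp":[0.036,0.001,0.0176],"delta_rot":[0,0,0],"fingers":-1},{"dp":[0.0188,0,0.0087],"delta_rot":[0,0,0],"fingers":-1},{"dp":[0,0,0],"delta_rot":[0,0,0],"fingers":-1},{"dp":[-0.0163,0,0.0336],"delta_rot":[0,0,0],"fingers":-1},{"dp":[-0.0163,0,0.0336],"delta_rot":[0,0,0],"fingers":-1},{"dp":[-0.0163,0,0.0336],"delta_rot":[0,0,0],"fingers":-1},{"dp":[0,0,0],"delta_rot":[0,0,0],"fingers":-1},{"dp":[0,0,0],"delta_rot":[0,0,0],"fingers":-1}]'
python3 cup.py 7
python3 - <<'E'
from station import manip
from h import *
q,d=manip.snapshot("side");m=manip.camera_model("side");S=(world(m,d)-O)@B.T*1e3
r=np.hypot(S[...,0]+179,S[...,1]-135)
w=(d>0)&(r<40)&(S[...,2]>30)&(S[...,2]<56);c=(d>0)&(r<48)&(S[...,2]>9)&(S[...,2]<19)
for n,k in(("w",w),("c",c)):
    P=S[k];print(n,np.percentile(P,1,axis=0).round(1),np.percentile(P,99,axis=0).round(1))
p=cv2.imread("pics/w7.png")[130:330,140:360]
a=cv2.resize(p,(440,400),interpolation=cv2.INTER_CUBIC);b=cv2.resize(cv2.cvtColor(q[240:340,200:290],cv2.COLOR_RGB2BGR),(360,400),interpolation=cv2.INTER_CUBIC)
cv2.imwrite("pics/c7.png",np.hstack([a,b]))
E
```

```text
t: 10.77
tcp_pos: [0.4439, -0.2671, 0.2158]
tool_rot: [0.559, 0.798, 0.128, -0.184]
force: [0.3, -0.3, -4.7]
finger_gap: 0.491
gripper_force: 102.7
t 10.7667 tcp [-224.9  134.8  215.8] grasp [-201.3  134.8  167.2] tilt 25.9 zy 0.0 yaw 0.0 F [-0.4 -0.2 -4.7] T [ 0.02  0.63 -0.04] gap 0.491 g 102.7
pin rel bowl [-180.9  134.8  -13.9]
outer fit [-181.41801267  134.7909677 ] free r [-176.96299946  134.99711099   34.1324154 ] 164
rim z 15.943242130671443
weight top ext [-195.38741161  112.05422084   54.71896547] [-155.76874187  159.5421362    63.63373001] pin [-181.56492165  134.51807483  124.747051  ]
w [-207.8  113.1   30.4] [-177.1  160.    55.9]
c [-216.4   99.8    9.3] [-150.8  171.    18.4]
```

View pics/c7.png

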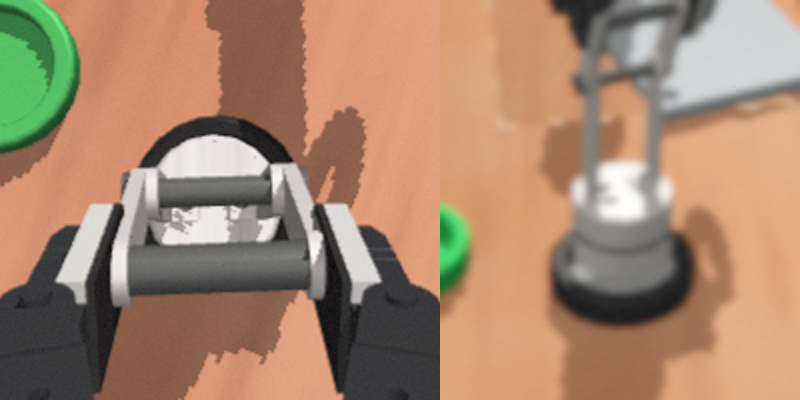

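The weight sits over the cup, within about 2 mm of centre. I apply a small correction and lower in stages with force checks.

```bash
python3 -m crank '[{"dp":[0.0041,0.002,0.002],"delta_rot":[0,0,0],"fingers":-1},{"dp":[0,0,0],"delta_rot":[0,0,0],"fingers":-1},{"dp":[-0.002,0,0.0042],"delta_rot":[0,0,0],"fingers":-1},{"dp":[-0.002,0,0.0042],"delta_rot":[0,0,0],"fingers":-1},{"dp":[-0.002,0,0.0042],"delta_rot":[0,0,0],"fingers":-1},{"dp":[-0.002,0,0.0042],"delta_rot":[0,0,0],"fingers":-1},{"dp":[0,0,0],"delta_rot":[0,0,0],"fingers":-1},{"dp":[0,0,0],"delta_rot":[0,0,0],"fingers":-1}]'
python3 -c "
from station import manip
from h import *
s=manip.sense();st(s);pin(s)"
python3 -m crank '[{"dp":[-0.001,0,0.002],"delta_rot":[0,0,0],"fingers":-1},{"dp":[-0.001,0,0.002],"delta_rot":[0,0,0],"fingers":-1},{"dp":[0,0,0],"delta_rot":[0,0,0],"fingers":-1},{"dp":[0,0,0],"delta_rot":[0,0,0],"fingers":-1}]'
python3 -c "
from station import manip
from h import *
s=manip.sense();st(s);pin(s)"
```

```text
t: 11.53
tcp_pos: [0.4437, -0.2643, 0.2066]
tool_rot: [0.559, 0.798, 0.128, -0.183]
force: [0.5, -0.2, -4.7]
finger_gap: 0.485
gripper_force: 102.7
t 11.5333 tcp [-222.2  133.9  206.6] grasp [-198.6  134.   158.1] tilt 25.9 zy 0.0 yaw 0.0 F [-0.4 -0.4 -4.7] T [0.03 0.65 0.03] gap 0.485 g 102.7
pin rel bowl [-178.3  134.   -23.1]
t: 11.87
tcp_pos: [0.4438, -0.2643, 0.2046]
tool_rot: [0.559, 0.798, 0.128, -0.183]
force: [0.0, 0.2, -4.1]
finger_gap: 0.485
gripper_force: 102.7
t 11.8667 tcp [-222.3  133.9  204.6] grasp [-198.7  133.9  156. ] tilt 25.8 zy 0.0 yaw 0.0 F [ 0.2 -0.1 -4.1] T [0.02 0.57 0.02] gap 0.485 g 102.7
pin rel bowl [-178.4  133.9  -25.2]
```

```bash
python3 -m crank '[{"dp":[-0.0008,0,0.0018],"delta_rot":[0,0,0],"fingers":-1},{"dp":[-0.0008,0,0.0018],"delta_rot":[0,0,0],"fingers":-1},{"dp":[-0.0008,0,0.0018],"delta_rot":[0,0,0],"fingers":-1},{"dp":[-0.0008,0,0.0018],"delta_rot":[0,0,0],"fingers":-1},{"dp":[0,0,0],"delta_rot":[0,0,0],"fingers":-1},{"dp":[0,0,0],"delta_rot":[0,0,0],"fingers":-1}]'
python3 -c "
from station import manip
from h import *
s=manip.sense();st(s);pin(s)"
python3 -m crank '[{"dp":[-0.0004,0,0.0009],"delta_rot":[0,0,0],"fingers":-1},{"dp":[-0.0004,0,0.0009],"delta_rot":[0,0,0],"fingers":-1},{"dp":[0,0,0],"delta_rot":[0,0,0],"fingers":-1},{"dp":[0,0,0],"delta_rot":[0,0,0],"fingers":-1}]'
python3 -c "
from station import manip
from h import *
s=manip.sense();st(s);pin(s)"
```

```text
t: 12.37
tcp_pos: [0.4438, -0.2643, 0.2008]
tool_rot: [0.559, 0.799, 0.128, -0.183]
force: [0.1, 0.4, -3.6]
finger_gap: 0.49
gripper_force: 103.1
t 12.3667 tcp [-222.2  133.9  200.8] grasp [-198.7  133.9  152.2] tilt 25.8 zy 0.0 yaw 0.0 F [ 0.4 -0.2 -3.6] T [ 0.04  0.56 -0.  ] gap 0.49 g 103.1
pin rel bowl [-178.4  133.9  -29. ]
t: 12.7
tcp_pos: [0.4438, -0.2643, 0.2006]
tool_rot: [0.559, 0.799, 0.128, -0.183]
force: [-1.6, -0.6, 5.9]
finger_gap: 0.489
gripper_force: 103.6
t 12.7 tcp [-222.2  133.9  200.6] grasp [-198.7  133.9  152. ] tilt 25.8 zy 0.0 yaw 0.0 F [-0.1  1.8  5.9] T [ 0.24 -0.17  0.05] gap 0.489 g 103.6
pin rel bowl [-178.4  133.9  -29.2]
```

```bash
python3 -m crank '[{"dp":[0,0,0],"delta_rot":[0,0,0],"fingers":-1},{"dp":[0,0,0],"delta_rot":[0,0,0],"fingers":-1},{"dp":[0,0,0],"delta_rot":[0,0,0],"fingers":0.1},{"dp":[0,0,0],"delta_rot":[0,0,0],"fingers":0.3},{"dp":[0,0,0],"delta_rot":[0,0,0],"fingers":0.6},{"dp":[0,0,0],"delta_rot":[0,0,0],"fingers":1},{"dp":[0,0,0],"delta_rot":[0,0,0],"fingers":1},{"dp":[0,0,0],"delta_rot":[0,0,0],"fingers":1}]' 20
python3 -c "
from station import manip
from h import *
s=manip.sense();st(s);pin(s)"
```

```text
t: 13.37
tcp_pos: [0.4438, -0.2642, 0.1996]
tool_rot: [0.559, 0.798, 0.128, -0.183]
force: [0.5, 1.1, -0.4]
finger_gap: 1.005
gripper_force: 0.0
t 13.3667 tcp [-222.1  133.8  199.6] grasp [-198.6  133.8  151. ] tilt 25.8 zy 0.0 yaw 0.0 F [ 0.9 -0.9 -0.4] T [ 0.03  0.2  -0.06] gap 1.005 g 0.0
pin rel bowl [-178.2  133.8  -30.1]
```

Released. I retreat straight back along the tool axis and check.

```bash
python3 -m crank '[{"dp":[0,0,-0.02],"delta_rot":[0,0,0],"fingers":1},{"dp":[0,0,-0.04],"delta_rot":[0,0,0],"fingers":1},{"dp":[0,0,-0.06],"delta_rot":[0,0,0],"fingers":1},{"dp":[0,0,-0.06],"delta_rot":[0,0,0],"fingers":1},{"dp":[0,0,-0.04],"delta_rot":[0,0,0],"fingers":1},{"dp":[0,0,0],"delta_rot":[0,0,0],"fingers":1},{"dp":[0,0,0],"delta_rot":[0,0,0],"fingers":1},{"dp":[0,0,0],"delta_rot":[0,0,0],"fingers":1}]'
python3 - <<'E'
from station import manip
from h import *
P=[]
for n in("wrist","side"):
    m=manip.camera_model(n);p,d=manip.snapshot(n);p=cv2.cvtColor(p,cv2.COLOR_RGB2BGR);P.append(p)
    S=(world(m,d)-O)@B.T*1e3
    w=(d>0)&(np.hypot(S[...,0]+179,S[...,1]-135)<23)&(S[...,2]>34)&(S[...,2]<52);Q=S[w]
    for _ in range(3):
        A=np.c_[Q[:,:2]-[-179,135],np.ones(len(Q))];k=np.linalg.lstsq(A,Q[:,2],rcond=None)[0];e=abs(A@k-Q[:,2]);Q=Q[e<max(1.5,np.percentile(e,85))]
    w=(d>0)&(np.hypot(S[...,0]+179,S[...,1]-135)<40)&(S[...,2]>38)&(S[...,2]<46);E=S[w]
    print(n,"top z",k[2],"slopes deg",np.degrees(k[:2]),len(Q),"ext",E.min(0).round(1),E.max(0).round(1))
a=P[0][60:360,100:400];b=cv2.resize(P[1][150:340,190:330],(295,400),interpolation=cv2.INTER_CUBIC)
cv2.imwrite("pics/c8.png",np.hstack([cv2.resize(a,(400,400),interpolation=cv2.INTER_CUBIC),b]));st(manip.sense())
E
```

```text
t: 14.03
tcp_pos: [0.4596, -0.3085, 0.2981]
tool_rot: [0.559, 0.798, 0.128, -0.184]
force: [0.1, -0.8, 0.0]
finger_gap: 1.003
gripper_force: 0.0
wrist top z 42.23469629094267 slopes deg [0.19525228 0.06822788] 579 ext [-203.   111.6   38.2] [-153.4  159.1   45. ]
side top z 42.74964529231713 slopes deg [ 0.60457814 -0.5395362 ] 152 ext [-204.8  111.1   38.1] [-155.5  160.1   45.8]
t 14.1333 tcp [-268.8  134.1  297.5] grasp [-245.1  134.2  249. ] tilt 26.0 zy 0.1 yaw 0.0 F [-0.4  0.8  0. ] T [0.01 0.16 0.  ] gap 1.003 g 0.0
```

View pics/c8.png

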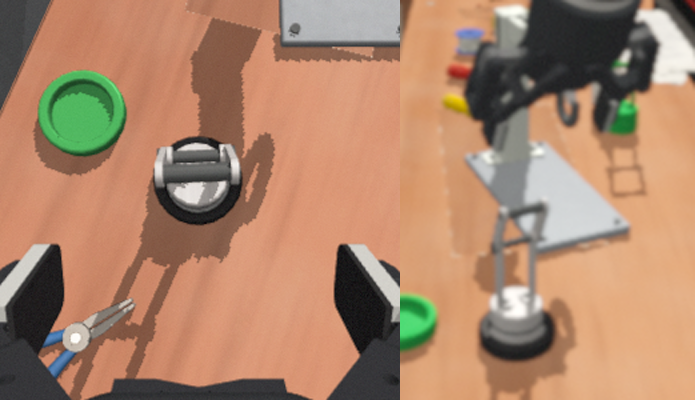

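The weight stands upright and central in the black cup at (198,180). Its top face is at 42 mm (6 + 36), so it is fully home, and nothing else has moved.

```bash
python3 -c "
from station import manip
print(manip.sign_off())"
```

```text
the job is handed in; nothing more can be done
None
```

The weight is off the hook, standing upright and fully home in the black storage cup; the gripper has let go and moved clear, nothing else was touched, and the job was handed in at about 14 s on the robot's clock.

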